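# Show a spice jar's base to the pantry camera

### The arm

A 7-joint arm with a two-finger parallel gripper is mounted at the origin on a cart in front of the work surface, level with it; the furniture and walls round the work are solid. World frame = base frame: x ahead of the robot, y to its left, z up, the work surface at z = 0. Lengths are in m, angles in rad, forces in N, time in s.
With the tool pointing down it reaches from about 0.425 to 0.825 m from the base axis. Payload 3.6 kg.
Tool frame: the origin (TCP) lies midway between the tips of the shut fingers; the grasp point (between the pads) lies 19 mm behind it; z points along the fingers, y is the line along which they close (so a half turn about z gives the same grasp; the last joint's range is limited). The gripper opens to 93 mm and grips with 3 to 60 N. Pads are 15 mm wide; open, the fingers measure 128 mm over their backs; the gripper's body (75 mm by 188 mm) begins 65 mm behind the grasp point.
Start: joints at [-1.194, 0.615, -0.013, 1.423, 0.008, 1.103, -0.04], TCP at [0.255, 0.598, 0.219] pointing down, gripper open.
Joint ranges: [-3.12, 3.12], [-0.3, 2.06], [-1.34, 1.32], [0.26, 2.42], [-1.36, 4.5], [0.01, 1.98], [-2.84, 2.84]. Speed limits (rad/s): [2.79, 2.79, 3.14, 3.14, 3.14, 3.14, 3.14].

### API

Orientations are given as a rotation vector (axis times angle).
In Python, from rig import sensors, camera, calibration, job gives the robot as it stands.
- The arm moves only by the shell command python3 -m handwheel 'ROWS' [FORCE]. ROWS is JSON, a list of rows, each an object of numbers: "ax", "ay", "az": the turn, a rotation vector about the tool's x, y, z each as a share of 8 degrees, from -1 to 1; "dx", "dy", "dz": the shift along the tool's x, y, z each as a share of 5 cm, from -1 to 1; "grip": the opening, from 0 (shut) to 1 (fully open). In form: [{"ax": .., "ay": .., "az": .., "dx": .., "dy": .., "dz": .., "grip": ..}, ...]. A call has 1 to 20 rows; each row shifts and turns the commanded pose from where the row before left it, along the tool's axes as they then stand; what a row does not reach is not made up. A row lasts 1/8 s, in which the tool goes at most 62.5 mm and 10.7 degrees, less where a joint would pass 70% of its speed; a pose out of reach is approached as far as the arm can. A call with a number of a shift or a turn outside -1 to 1 is refused whole. A call with a gripper value outside its range is refused whole. The fingers move at their own pace and stop on an object; FORCE is the grip in N (left out, the last holds). Time passes only in rows, so rows that do not move let the fingers close. It gives the time, the measured TCP pose, the force, the opening and the grip force at its end, in the units of the state.
- sensors.get_state(): the state, without advancing time (a new reading comes with each control period).
- camera(name): name is "scene" or "top" or "wrist"; returns (picture, depth): 420x560x3 uint8, blue, green, red; 420x560 float32, m along the optical axis (not along the pixel's ray), 0 where there is no reading.
- calibration(name): a dict with "intrinsics" (3x3 intrinsics, pixels), "k1" (the pictures are not rectified: a ray, as slopes to the right and down, at radius r is drawn at 1 + k1 r^2 times it, then the intrinsics apply), "T" (4x4, takes a point from camera to world coordinates). Camera axes: x right, y up, looking along -z (the intrinsics and any distortion apply to the point x, -y, -z); pixel columns grow to the right and rows downward; lengths in m; the calibration is good to about 2 mm. A picture is of the moment at which its call begins: read the wrist's pose just before it. calibration takes no time and is no camera call; for the wrist camera it gives the pose at the moment of the call.
- job.sign_off(): hands the job in; it is judged then, once.
The state is a dict: "time_s": time; "q": joint angles; "joint_velocities": joint speeds; "joint_efforts": joint torques, N m; "ee_pos": TCP position; "ee_rot": TCP orientation; "force": force on the tool from outside, world axes, zero at the start; "wrist_torque": the same for the moment, N m; "gripper_width": finger opening in m; "finger_force": force on a finger pad.
Only numpy, scipy, OpenCV 4.12 (cv2) and the standard library are available. Lean on these libraries where they do the work, as an engineer would, in place of code of your own. Each camera call takes 0.05 s, during which the arm holds its last target. There are 200 camera calls.

### The job

Pull the red-capped spice jar straight up out of its pocket in the rack, past its sprung roller catch, and show its base, where the date is stamped, to the pantry camera: base squarely facing the lens, centred in front of it and about 10 cm away, with nothing but your grip carrying the jar. Finish while still holding it there, steady in the air; leave the two dark-capped jars in the rack, do not touch the camera, and disturb nothing else.

Things in the scene. Friction and masses are not known exactly. Their poses are not given: they have to be found in the camera images.
- red_jar: the spice jar with the red cap: an upright round glass jar with a label, 106 mm high; body 42 to 45 mm across, cap 45 mm across and 20 mm high at its top end; about 0.11 kg. Origin: centre of its base (underside); its z axis runs along the jar from base to cap. Its turn about z does not matter. It starts upright in one of the rack's three pockets
- dark_jar_a: a spice jar with a dark brown cap, same form, 44 mm across, 105 mm high; origin at the centre of its base, z up. Stands in another pocket and stays there
- dark_jar_b: the other spice jar with a dark brown cap, just like dark_jar_a. Stays in its pocket
- rack: fixed spice rack of light wood, 72 mm deep (x), 290 mm long (y), 30 mm high, with three round pockets 48 mm across at x = 0, y = -95, 0, +95 mm, floors 6 mm above its underside; a back rail 56 mm high at x = 33 mm. Origin: centre of its underside; z up, +x points to its back. A sprung catch behind each pocket; front and both sides (along y) of each cap are free for fingers
- catch1 (a joint): angle of the middle catch (rad, 0 at rest, grows as pushed back); all three are alike: a steel arm hinged on the rack's rail carries a white roller 18 mm across, centre at rack x = 26, z = 120 mm, overhanging the cap's back rim by 5 mm. A firmly gripped jar comes free with a straight pull up of 7 to 9 N; the roller then presses on its back, and may tip it a little in the grip, until it is lifted 125 mm
- lens: front glass of the pantry camera, a white round head 62 mm across and 41 mm long with a black lens ring. Origin: centre of the glass; its z axis points straight out of the lens along the line of sight, 35 degrees from vertical, up and (at the stand's yaw) towards the robot's side. The jar's base is to be centred on this axis about 100 mm out, the jar's own z axis along the lens's z axis (base towards the lens, cap away)
- camera: the fixed stand of the pantry camera: a white round foot 90 mm across on the worktop; origin at the centre of its underside, z up; the lens centre is 75 mm above its underside, leaning to its -x side (lens centre at x = -8 mm, y = 0)
- shaker: bystander: salt shaker with grey top, 44 mm across, 90 mm high; origin at the centre of its underside
- lemon: bystander: lemon lying on the worktop, 78 x 55 x 56 mm; origin at the middle of its underside

How it is judged:
On the way:
1. the red-capped jar is pulled up past its catch, held in the gripper, its base above the rollers (z of red_jar in the frame of rack above 0.115 m and contact force between the fingers and red_jar above 1 N), for 0.1 s.
At the end, for the whole second after the job is handed in: The red-capped jar hangs at rest in the grip, touching neither camera nor rack: base centre within 20 mm of the lens axis in both directions, 80 to 120 mm from the glass, jar axis within 0.2 rad of the lens axis, base to the lens; both dark-capped jars within 10 mm of where they stood (x of red_jar in the frame of lens between -0.02 and 0.02 m and y of red_jar in the frame of lens between -0.02 and 0.02 m and z of red_jar in the frame of lens between 0.08 and 0.12 m and angle between the z axis of red_jar and the z axis of lens, either way round below 0.2 rad and angle between red_jar's own z axis and vertical below 1 rad and height (world z) of red_jar above 0.1 m and contact force between the fingers and red_jar above 1 N and contact force between each of camera, rack and red_jar below 0.1 N and linear speed of red_jar below 0.02 m/s and angular speed of red_jar below 0.2 rad/s and distance of each of dark_jar_a, dark_jar_b from where it was at the start of the episode below 0.01 m); the arm keeps its last pose, push and grip.
It fails at once if a dark-capped jar is pulled up or shifted by more than 20 mm (distance of any of dark_jar_a, dark_jar_b from where it was at the start of the episode above 0.02 m).
It fails at once if the camera is touched (more than 1 N) by the jar or the robot (contact force between camera and red_jar above 1 N or contact force between camera and the arm above 1 N or contact force between camera and the fingers above 1 N).
It fails at once if the salt shaker or the lemon is shifted by more than 30 mm (distance of any of shaker, lemon from where it was at the start of the episode above 0.03 m).
It also fails if it takes over 35 s, if anything falls off the work surface, if the arm or the gripper's body presses on something with over 40 N, if the wrist force passes 120 N, or if a joint passes its speed limit or range.

## Working session

There is one attempt and no reset: what is moved stays moved. The work goes in short steps, Python scripts to look and compute and a shell command to move; the robot and the scene stay as the last step left them, time stands still between calls to the robot, and variables do not carry over. Pictures are saved under pics/ and viewed, at most 10 in all, crops included, and the job is handed in when it is done.

```bash
mkdir -p pics
cat > h.py <<'E'
import numpy as np, cv2
from rig import sensors, camera, calibration, job
from scipy.spatial.transform import Rotation as R
def cloud(name):
    c=calibration(name); im,d=camera(name); K=np.array(c["intrinsics"]); T=np.array(c["T"])
    v,u=np.mgrid[0:420,0:560]
    xd=(u-K[0,2])/K[0,0]; yd=(v-K[1,2])/K[1,1]
    x,y=xd.copy(),yd.copy()
    for _ in range(10):
        f=1+c["k1"]*(x*x+y*y); x,y=xd/f,yd/f
    P=np.stack([x*d,-y*d,-d,np.ones_like(d)],-1)@T.T
    P=P[...,:3]; P[d==0]=np.nan
    return im,d,P
E
python3 - <<'E'
from h import *
for n in ("scene","top"):
    im,d,P=cloud(n); cv2.imwrite(f"pics/{n}1.png",im); np.save(f"{n}1.npy",P)
s=sensors.get_state(); print(s)
E
```

```text
{'time_s': 0.1, 'q': array([-1.19447408,  0.61582923, -0.01262708,  1.42473722,  0.00809588,
        1.1034296 , -0.04036232]), 'joint_velocities': array([ 0.00016138, -0.00118522, -0.00026677, -0.00403738,  0.00106583,
        0.00069199, -0.0025243 ]), 'joint_efforts': array([ 6.07588445e-04, -4.60041761e+01,  2.09754878e-01, -1.66243136e+01,
       -6.12359284e-02,  1.69130601e-02,  1.02279055e-04]), 'ee_pos': array([0.25451   , 0.59731352, 0.21759312]), 'ee_rot': array([-0.62822255, -3.07767697,  0.00362787]), 'force': array([-0.3487401 ,  0.64305494,  0.06735146]), 'wrist_torque': array([ 0.0084708 , -0.06215944, -0.05350408]), 'finger_force': 0.0, 'gripper_width': 0.0930419836237728}
```

View pics/scene1.png

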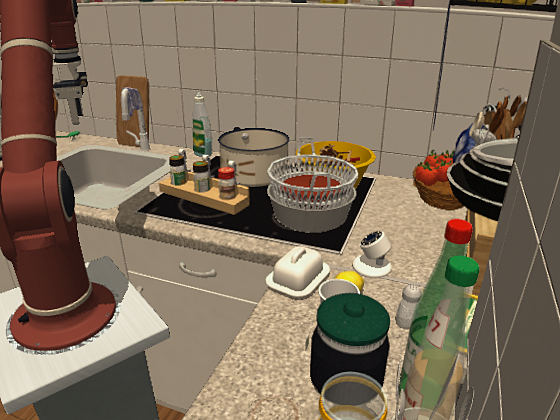

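View pics/top1.png

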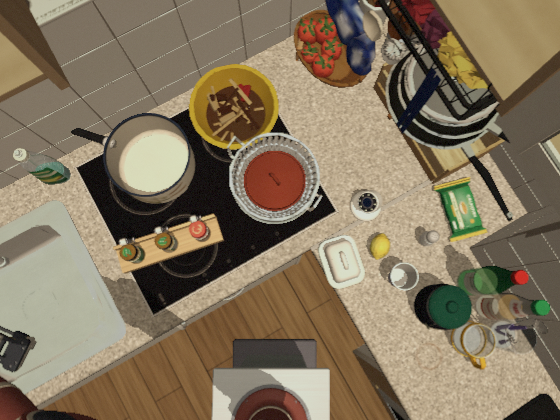

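The scene picture shows the rack on the hob with the red cap at its right end (~226,175), the pantry camera at (375,248) and the lemon beside it. In the top picture, the red cap is at (199,230), the dark caps at (163,241) and (128,251), the camera head at (366,203), the lemon at (380,245) and the shaker at (432,237).

Run:
```python
from h import *
P=np.load("top1.npy")
for n,(u,v) in dict(red=(199,230),da=(163,241),db=(128,251),lens=(369,201),lensL=(366,203),lemon=(380,245),shaker=(432,237),foot=(358,216),butter=(342,262),coland=(275,180),colrim_l=(231,180),colrim_bl=(247,212),colrim_top=(300,140),pot=(150,160),potrim=(150,203),hob=(190,285),rackL=(118,262),rackR=(219,232),bowl=(235,105),mug=(404,276),ctr=(380,300)).items(): print(n,P[v,u].round(3))
im=cv2.imread("pics/top1.png")
a=cv2.resize(im[195:285,100:235],None,fx=4,fy=4,interpolation=2); b=cv2.resize(im[180:270,330:390],None,fx=4,fy=4,interpolation=2)
cv2.imwrite("pics/crop.png",np.hstack([a,b]))
s=P[180:225,345:390].reshape(-1,3); h=s[s[:,2]>0.02]; print("head",h.min(0),h.max(0))
```

```text
red [0.517 0.189 0.108]
da [0.487 0.281 0.113]
db [0.46  0.37  0.117]
lens [ 0.604 -0.269  0.073]
lensL [ 0.599 -0.261  0.071]
lemon [ 0.485 -0.3    0.05 ]
shaker [ 0.504 -0.435  0.084]
foot [ 0.573 -0.248  0.01 ]
butter [ 0.438 -0.194  0.054]
coland [ 0.65  -0.011  0.12 ]
colrim_l [0.646 0.105 0.136]
colrim_bl [0.57  0.065 0.082]
colrim_top [ 0.803 -0.083 -0.005]
pot [0.737 0.355 0.002]
potrim [ 0.61   0.35  -0.001]
hob [ 0.376  0.228 -0.004]
rackL [ 0.441  0.436 -0.012]
rackR [0.523 0.147 0.024]
bowl [0.879 0.104 0.074]
mug [ 0.403 -0.377 -0.003]
ctr [ 0.336 -0.307 -0.006]
head [ 0.57456292 -0.30793755  0.04704974] [ 0.63978643 -0.23985931  0.08948492]
```

View pics/crop.png

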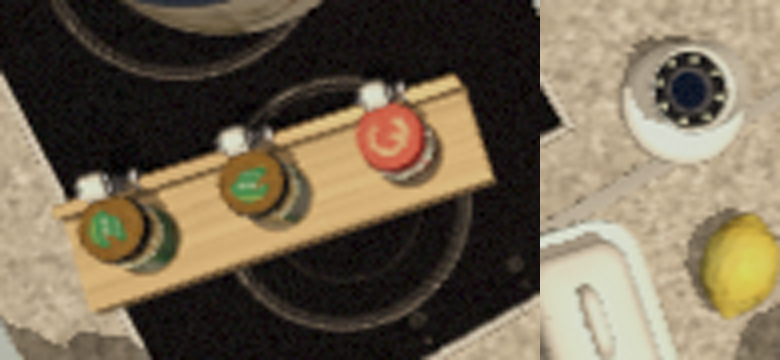

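The crop shows the red cap centred at top-image (198,230), with its roller behind it on the pot side. The lens ring is centred at about (367.5,202).

```bash
cat >> h.py <<'E'
def rows(Rt,pt,s=None):
    s=s or sensors.get_state(); Rc=R.from_rotvec(s["ee_rot"])
    print("turn(8deg units)",((Rc.inv()*Rt).as_rotvec()/np.radians(8)).round(2),"then shift(5cm units, target axes)",(Rt.inv().apply(pt-s["ee_pos"])/.05).round(2), "shift in current axes",(Rc.inv().apply(pt-s["ee_pos"])/.05).round(2))
E
python3 - <<'E'
from h import *
P=np.load("top1.npy"); im=cv2.imread("pics/top1.png"); 
for n in("top","scene"):
  P=np.load(n+"1.npy"); print(n,"cam at",np.array(calibration(n)["T"])[:3,3].round(2))
  v,u=np.where((np.abs(P[...,0]-.60)<.06)&(np.abs(P[...,1]+.27)<.06)&(P[...,2]>.045)&(P[...,2]<.13)); q=P[v,u]
  # ransac plane
  rng=np.random.default_rng(0);best=None
  for _ in range(3000):
    a=q[rng.choice(len(q),3,False)]; m=np.cross(a[1]-a[0],a[2]-a[0]); 
    if np.linalg.norm(m)<2e-4: continue
    m/=np.linalg.norm(m); m*=np.sign(m[2]); i=np.abs((q-a[0])@m)<.003
    if m[2]>.5 and (best is None or i.sum()>best.sum()): best=i
  for _ in range(3):
    c=q[best].mean(0); m=np.linalg.svd(q[best]-c)[2][2]; m*=np.sign(m[2]); best=np.abs((q-c)@m)<.003
  print(len(q),best.sum(),"c",c.round(3),"n",m.round(3),"tilt",np.degrees(np.arccos(m[2])),"az",np.degrees(np.arctan2(m[1],m[0])),"pix",u[best].mean(),v[best].mean(),"ext",np.ptp(q[best],axis=0).round(3))
  if n=="top":
    g=P[(np.abs(P[...,0]-.60)<.08)&(np.abs(P[...,1]+.27)<.08)&(P[...,2]>.004)&(P[...,2]<.03)]; print("foot",len(g),g.min(0),g.max(0),g.mean(0),np.median(P[285:300,370:390,2]))
    # caps
    for c0 in((.517,.189),(.487,.281),(.46,.37)):
      d=P[np.hypot(P[...,0]-c0[0],P[...,1]-c0[1])<.03]; d=d[(d[:,2]>.103)&(d[:,2]<.122)]; print("cap",len(d),((d.max(0)+d.min(0))/2).round(4),np.ptp(d,axis=0).round(3),np.median(d,axis=0).round(4))
s=sensors.get_state(); print(R.from_rotvec(s["ee_rot"]).as_matrix().round(2))
E
```

```text
top cam at [ 0.33 -0.02  1.41]
445 248 c [ 0.602 -0.266  0.072] n [-0.299  0.459  0.837] tilt 33.20454786621696 az 123.09873839259014 pix 367.96774193548384 201.65725806451613 ext [0.056 0.052 0.036]
foot 195 [ 0.52174962 -0.3333439   0.00401742] [ 0.64723405 -0.19764278  0.02692997] [ 0.59166442 -0.26205014  0.00711156] nan
cap 226 [0.5218 0.1941 0.1125] [0.047 0.043 0.019] [0.519  0.1931 0.1114]
cap 227 [0.4921 0.2825 0.1126] [0.047 0.042 0.019] [0.4894 0.2832 0.1104]
cap 228 [0.4627 0.3725 0.1124] [0.051 0.043 0.019] [0.4583 0.3729 0.11  ]
scene cam at [-0.1  -0.79  0.58]
555 240 c [ 0.596 -0.269  0.07 ] n [-0.329  0.441  0.835] tilt 33.41146863830086 az 126.71252896830207 pix 371.64166666666665 239.2375 ext [0.057 0.053 0.033]
[[-0.92  0.39 -0.  ]
 [ 0.39  0.92 -0.  ]
 [-0.   -0.   -1.  ]]
```

```bash
cat >> h.py <<'E'
ry=np.array([-.316,.949,0]); ry/=np.linalg.norm(ry); tz=np.array([0,0,-1.])
RG=R.from_matrix(np.c_[np.cross(ry,tz),ry,tz])
az=np.radians(125);LZ=np.array([np.sin(np.radians(35))*np.cos(az),np.sin(np.radians(35))*np.sin(az),np.cos(np.radians(35))]); LC=np.array([.600,-.267,.073])
E
python3 -c "
from h import *
rows(RG,np.array([.519,.192,.2]))"
```

```text
turn(8deg units) [-0.02 -0.01 -5.19] then shift(5cm units, target axes) [-2.46 -9.36  0.35] shift in current axes [-8.04 -5.38  0.36]
```

```bash
python3 -m handwheel '[{"az":-0.87,"grip":0.75},{"az":-0.87,"grip":0.75},{"az":-0.87,"grip":0.75},{"az":-0.86,"grip":0.75},{"az":-0.86,"grip":0.75},{"az":-0.86,"grip":0.75},{"dx":-0.2,"dy":-0.78,"dz":0.03,"grip":0.75},{"dx":-0.2,"dy":-0.78,"dz":0.03,"grip":0.75},{"dx":-0.2,"dy":-0.78,"dz":0.03,"grip":0.75},{"dx":-0.2,"dy":-0.78,"dz":0.03,"grip":0.75},{"dx":-0.2,"dy":-0.78,"dz":0.03,"grip":0.75},{"dx":-0.2,"dy":-0.78,"dz":0.03,"grip":0.75},{"dx":-0.2,"dy":-0.78,"dz":0.03,"grip":0.75},{"dx":-0.2,"dy":-0.78,"dz":0.03,"grip":0.75},{"dx":-0.2,"dy":-0.78,"dz":0.03,"grip":0.75},{"dx":-0.2,"dy":-0.78,"dz":0.03,"grip":0.75},{"dx":-0.2,"dy":-0.78,"dz":0.03,"grip":0.75},{"dx":-0.2,"dy":-0.78,"dz":0.03,"grip":0.75},{"grip":0.75}]' 30
python3 - <<'E'
from h import *
s=sensors.get_state(); im,d,P=cloud("wrist"); cv2.imwrite("pics/w1.png",im); np.save("w1.npy",P)
rows(RG,np.array([.519,.192,.081]),s); print(s["q"].round(2),s["ee_pos"])
for c0 in((.519,.192),(.4894,.283)):
      d=P[np.hypot(P[...,0]-c0[0],P[...,1]-c0[1])<.035]; d=d[(d[:,2]>.105)&(d[:,2]<.122)]
      if len(d): print("cap",len(d),((d.max(0)+d.min(0))/2).round(4),np.ptp(d,axis=0).round(3),np.median(d,axis=0).round(4))
E
```

```text
turn(8deg units) [-0.02 -0.01 -5.19] then shift(5cm units, target axes) [-2.46 -9.36  2.73] shift in current axes [-8.04 -5.38  2.74]
[-1.19  0.62 -0.01  1.42  0.01  1.1  -0.04] [0.25451    0.59731352 0.21759312]validation failed for argument at $[0]...
```

View pics/w1.png

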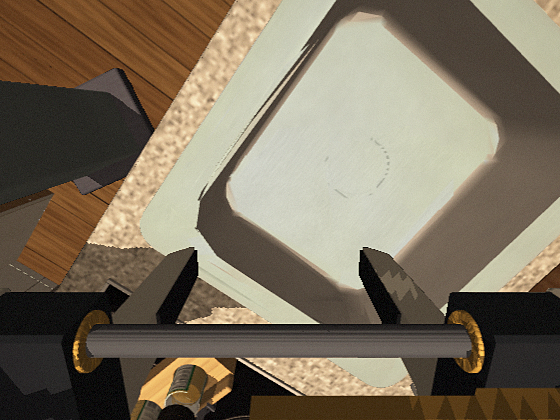

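The move was refused because each row needs all its keys, so the wrist view only shows the sink from the start pose. I'll retry with complete rows.

```bash
python3 -m handwheel '[{"ax":0,"ay":0,"az":-0.87,"dx":0,"dy":0,"dz":0,"grip":0.75},{"ax":0,"ay":0,"az":-0.87,"dx":0,"dy":0,"dz":0,"grip":0.75},{"ax":0,"ay":0,"az":-0.87,"dx":0,"dy":0,"dz":0,"grip":0.75},{"ax":0,"ay":0,"az":-0.86,"dx":0,"dy":0,"dz":0,"grip":0.75},{"ax":0,"ay":0,"az":-0.86,"dx":0,"dy":0,"dz":0,"grip":0.75},{"ax":0,"ay":0,"az":-0.86,"dx":0,"dy":0,"dz":0,"grip":0.75},{"ax":0,"ay":0,"az":0,"dx":-0.2,"dy":-0.78,"dz":0.03,"grip":0.75},{"ax":0,"ay":0,"az":0,"dx":-0.2,"dy":-0.78,"dz":0.03,"grip":0.75},{"ax":0,"ay":0,"az":0,"dx":-0.2,"dy":-0.78,"dz":0.03,"grip":0.75},{"ax":0,"ay":0,"az":0,"dx":-0.2,"dy":-0.78,"dz":0.03,"grip":0.75},{"ax":0,"ay":0,"az":0,"dx":-0.2,"dy":-0.78,"dz":0.03,"grip":0.75},{"ax":0,"ay":0,"az":0,"dx":-0.2,"dy":-0.78,"dz":0.03,"grip":0.75},{"ax":0,"ay":0,"az":0,"dx":-0.2,"dy":-0.78,"dz":0.03,"grip":0.75},{"ax":0,"ay":0,"az":0,"dx":-0.2,"dy":-0.78,"dz":0.03,"grip":0.75},{"ax":0,"ay":0,"az":0,"dx":-0.2,"dy":-0.78,"dz":0.03,"grip":0.75},{"ax":0,"ay":0,"az":0,"dx":-0.2,"dy":-0.78,"dz":0.03,"grip":0.75},{"ax":0,"ay":0,"az":0,"dx":-0.2,"dy":-0.78,"dz":0.03,"grip":0.75},{"ax":0,"ay":0,"az":0,"dx":-0.2,"dy":-0.78,"dz":0.03,"grip":0.75},{"ax":0,"ay":0,"az":0,"dx":0,"dy":0,"dz":0,"grip":0.75}]' 30
python3 - <<'E'
from h import *
s=sensors.get_state(); im,d,P=cloud("wrist"); cv2.imwrite("pics/w2.png",im); np.save("w2.npy",P)
rows(RG,np.array([.519,.192,.081]),s); print(s["q"].round(2),s["ee_pos"])
for c0 in((.519,.192),(.4894,.283)):
      d=P[np.hypot(P[...,0]-c0[0],P[...,1]-c0[1])<.035]; d=d[(d[:,2]>.105)&(d[:,2]<.122)]
      if len(d): print("cap",len(d),((d.max(0)+d.min(0))/2).round(4),np.ptp(d,axis=0).round(3),np.median(d,axis=0).round(4))
E
```

```text
time_s: 2.52
ee_pos: [0.5184, 0.1875, 0.2001]
ee_rot: [0.491, -3.103, 0.004]
force: [-0.7, -0.1, 0.3]
gripper_width: 0.0698
finger_force: 0.0
turn(8deg units) [-0.02 -0.01 -0.05] then shift(5cm units, target axes) [-0.04  0.08  2.38] shift in current axes [-0.04  0.09  2.38]
[-0.27  0.49 -0.18  1.73  0.11  0.93  1.39] [0.51844543 0.1874643  0.20005088]
cap 2145 [0.5261 0.1959 0.1135] [0.053 0.043 0.017] [0.521  0.1959 0.1114]
cap 2196 [0.4967 0.2857 0.1136] [0.055 0.043 0.017] [0.4913 0.285  0.1106]
```

View pics/w2.png

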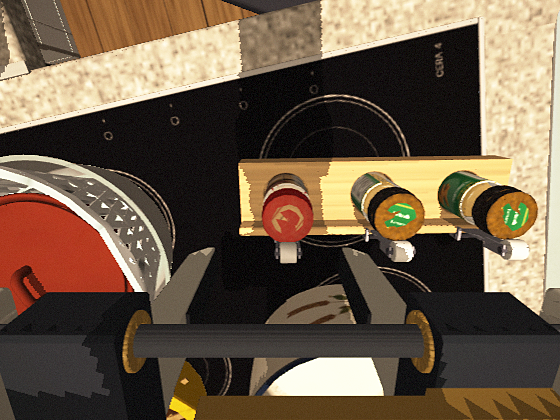

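The wrist view shows the red cap at (288,217) with its roller at (288,252) behind it. The fingers straddle the cap and the colander is clear on the left.

Run:
```python
from h import *
im=cv2.imread("pics/w2.png").astype(int); P=np.load("w2.npy")
m=(im[...,2]>im[...,1]+50)&(P[...,2]>.106)&(P[...,2]<.118); m[:,:255]=0; m[:,320:]=0
q=P[m]; cc,r=cv2.minEnclosingCircle((q[:,:2]*1000).astype(np.float32)); print(m.sum(),cc,r,np.median(q,axis=0),np.percentile(q,[2,98],axis=0))
c=np.percentile(q,[1,99],axis=0).mean(0)[:2]; print(c); rows(RG,np.array([*c,.081]))
```

```text
1857 (521.197998046875, 195.83053588867188) 22.031024932861328 [0.52010064 0.19581986 0.11133242] [[0.50083    0.17610562 0.10840942]
 [0.54026973 0.2154392  0.11279957]]
[0.52074491 0.19572917]
turn(8deg units) [-0.   -0.01 -0.02] then shift(5cm units, target axes) [-0.1   0.08  2.38] shift in current axes [-0.11  0.08  2.38]
```

```bash
python3 -m handwheel '[{"ax":0,"ay":0,"az":0,"dx":-0.08,"dy":0.07,"dz":0,"grip":0.75},{"ax":0,"ay":0,"az":0,"dx":0,"dy":0,"dz":0.6,"grip":0.75},{"ax":0,"ay":0,"az":0,"dx":0,"dy":0,"dz":0.6,"grip":0.75},{"ax":0,"ay":0,"az":0,"dx":0,"dy":0,"dz":0.6,"grip":0.75},{"ax":0,"ay":0,"az":0,"dx":0,"dy":0,"dz":0.57,"grip":0.75},{"ax":0,"ay":0,"az":0,"dx":0,"dy":0,"dz":0,"grip":0.75},{"ax":0,"ay":0,"az":0,"dx":0,"dy":0,"dz":0,"grip":0.2},{"ax":0,"ay":0,"az":0,"dx":0,"dy":0,"dz":0,"grip":0.2},{"ax":0,"ay":0,"az":0,"dx":0,"dy":0,"dz":0,"grip":0.2},{"ax":0,"ay":0,"az":0,"dx":0,"dy":0,"dz":0,"grip":0.2},{"ax":0,"ay":0,"az":0,"dx":0,"dy":0,"dz":0,"grip":0.2},{"ax":0,"ay":0,"az":0,"dx":0,"dy":0,"dz":0,"grip":0.2}]' 55
```

```text
time_s: 4.08
ee_pos: [0.5201, 0.1969, 0.0831]
ee_rot: [-0.503, 3.099, 0.001]
force: [0.0, -0.7, 4.6]
gripper_width: 0.0435
finger_force: 55.0
```

```bash
python3 -m handwheel '[{"ax":0,"ay":0,"az":0,"dx":0,"dy":0,"dz":-0.15,"grip":0.2},{"ax":0,"ay":0,"az":0,"dx":0,"dy":0,"dz":-0.2,"grip":0.2},{"ax":0,"ay":0,"az":0,"dx":0,"dy":0,"dz":-0.2,"grip":0.2},{"ax":0,"ay":0,"az":0,"dx":0,"dy":0,"dz":-0.25,"grip":0.2},{"ax":0,"ay":0,"az":0,"dx":0,"dy":0,"dz":-0.3,"grip":0.2},{"ax":0,"ay":0,"az":0,"dx":0,"dy":0,"dz":-0.3,"grip":0.2},{"ax":0,"ay":0,"az":0,"dx":0,"dy":0,"dz":-0.3,"grip":0.2},{"ax":0,"ay":0,"az":0,"dx":0,"dy":0,"dz":-0.3,"grip":0.2},{"ax":0,"ay":0,"az":0,"dx":0,"dy":0,"dz":-0.3,"grip":0.2},{"ax":0,"ay":0,"az":0,"dx":0,"dy":0,"dz":-0.3,"grip":0.2},{"ax":0,"ay":0,"az":0,"dx":0,"dy":0,"dz":-0.3,"grip":0.2},{"ax":0,"ay":0,"az":0,"dx":0,"dy":0,"dz":-0.3,"grip":0.2},{"ax":0,"ay":0,"az":0,"dx":0,"dy":0,"dz":-0.3,"grip":0.2},{"ax":0,"ay":0,"az":0,"dx":0,"dy":0,"dz":-0.3,"grip":0.2},{"ax":0,"ay":0,"az":0,"dx":0,"dy":0,"dz":0,"grip":0.2}]'
python3 - <<'E'
from h import *
s=sensors.get_state(); print(s["q"].round(2),s["ee_pos"])
for n in("scene","top"):
    im,d,P=cloud(n); cv2.imwrite(f"pics/{n}2.png",im); np.save(f"{n}2.npy",P)
im=cv2.imread("pics/scene2.png"); cv2.imwrite("pics/c2.png",cv2.resize(im[90:220,140:300],None,fx=4,fy=4))
E
```

```text
time_s: 5.95
ee_pos: [0.5202, 0.1969, 0.2736]
ee_rot: [-0.503, 3.098, 0.001]
force: [-0.2, -0.2, -1.2]
gripper_width: 0.0437
finger_force: 55.0
[-0.27  0.42 -0.19  1.62  0.09  1.11  1.41] [0.52016349 0.19694772 0.27360466]
```

View pics/c2.png

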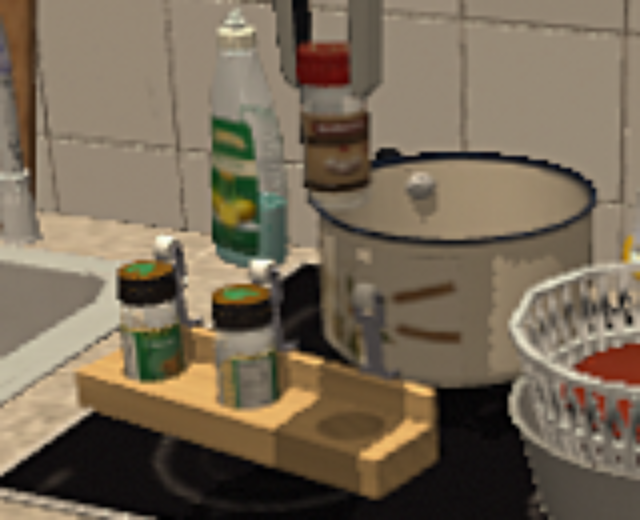

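The jar is out of its pocket and held by the cap (crop (325,45) to (340,205)), nearly upright. Both dark jars are still standing. Next I measure its tilt, using a dark jar as the reference.

```bash
cat >> h.py <<'E'
from scipy.optimize import least_squares
def axisfit(P,p0,a0,lo,hi,r=.0215,rad=.03):
    """fit cylinder radius r to points around p0+t*a0, lo<t<hi; returns point at t=0 and axis"""
    a0=a0/np.linalg.norm(a0); q=P.reshape(-1,3); q=q[~np.isnan(q[:,0])]
    e=np.linalg.svd(a0[None])[2][1:]
    p,a=p0.copy(),a0.copy()
    for _ in range(4):
        t=(q-p)@a; w=np.linalg.norm(q-p-t[:,None]*a,axis=1); k=q[(t>lo)&(t<hi)&(w<rad)]
        def f(x):
            aa=a0+x[2]*e[0]+x[3]*e[1]; aa=aa/np.linalg.norm(aa); dd=k-(p0+x[0]*e[0]+x[1]*e[1])
            return np.linalg.norm(dd-(dd@aa)[:,None]*aa,axis=1)-r
        s=least_squares(f,np.zeros(4),loss="soft_l1",f_scale=.002); x=s.x
        p=p0+x[0]*e[0]+x[1]*e[1]; a=a0+x[2]*e[0]+x[3]*e[1]; a/=np.linalg.norm(a)
    return p,a,len(k),np.sqrt(np.mean(s.fun**2))
E
python3 - <<'E'
from h import *
P=np.load("scene2.npy"); Z=np.array([0,0,1.])
for n,p,lo,hi in(("red",np.array([.520,.197,.196]),.0,.06),("da",np.array([.49,.285,.006]),.03,.085)):
    c,a,k,e=axisfit(P,p,Z,lo,hi); print(n,c.round(4),a.round(3),k,e, "rack axes tilt deg x,y",np.degrees([a@[.949,.316,0],a@[-.316,.949,0]]).round(1))
for n in("scene2","top2"):
    P=np.load(n+".npy"); im=cv2.imread(f"pics/{n}.png").astype(int)
    q=P[(np.abs(P[...,0]-.52)<.04)&(np.abs(P[...,1]-.197)<.04)&(P[...,2]>.15)&(P[...,2]<.262)]; print(n,len(q),np.percentile(q,[0.5,1,99],axis=0).round(3).tolist() if len(q) else "")
E
```

```text
red [0.5197 0.1942 0.196 ] [-0.005  0.001  1.   ] 371 0.0018901594739814944 rack axes tilt deg x,y [-0.2  0.1]
da [0.4879 0.2815 0.006 ] [0.021 0.041 0.999] 280 0.0026021299774568454 rack axes tilt deg x,y [1.9 1.8]
scene2 415 [[0.495, 0.169, 0.195], [0.496, 0.17, 0.196], [0.536, 0.204, 0.262]]
top2 53 [[0.499, 0.171, 0.194], [0.499, 0.171, 0.194], [0.521, 0.185, 0.26]]
```

Run:
```python
from h import *
for n in("scene2","top2"):
    P=np.load(n+".npy"); q=P[(P[...,0]>.42)&(P[...,0]<.64)&(P[...,1]<.11)&(P[...,1]>-.3)]; print(n,q[q[:,2].argsort()[-5:]].round(3).tolist())
t=-LZ; Rc=R.from_rotvec(sensors.get_state()["ee_rot"]); d=Rc.apply([0,0,1]); ax=np.cross(d,t); ang=np.arctan2(np.linalg.norm(ax),d@t)
Rt=R.from_rotvec(ax/np.linalg.norm(ax)*ang)*Rc; rows(Rt,LC+LZ*.178); print(LC+LZ*.178, Rt.as_rotvec())
```

```text
scene2 [[0.549, 0.11, 0.399], [0.512, 0.102, 0.399], [0.533, 0.103, 0.399], [0.528, 0.105, 0.399], [0.545, 0.109, 0.399]]
top2 [[0.42, 0.106, 0.677], [0.422, 0.108, 0.678], [0.421, 0.107, 0.678], [0.423, 0.108, 0.679], [0.421, 0.109, 0.68]]
turn(8deg units) [ 4.19 -1.25 -0.  ] then shift(5cm units, target axes) [ 2.49 -5.64  4.59] shift in current axes [ 1.98 -7.35  1.06]
[ 0.54143979 -0.18336736  0.21880906] [-0.44416225  2.73401702 -0.78646132]
```

```bash
python3 -m handwheel '[{"ax":0,"ay":0,"az":0,"dx":0.2,"dy":-0.35,"dz":0,"grip":0.2},{"ax":0,"ay":0,"az":0,"dx":0.2,"dy":-0.6,"dz":0,"grip":0.2},{"ax":0,"ay":0,"az":0,"dx":0.2,"dy":-0.7,"dz":0,"grip":0.2},{"ax":0,"ay":0,"az":0,"dx":0.2,"dy":-0.7,"dz":0,"grip":0.2},{"ax":0,"ay":0,"az":0,"dx":0.2,"dy":-0.7,"dz":0,"grip":0.2},{"ax":0,"ay":0,"az":0,"dx":0.2,"dy":-0.7,"dz":0,"grip":0.2},{"ax":0,"ay":0,"az":0,"dx":0.2,"dy":-0.7,"dz":0,"grip":0.2},{"ax":0,"ay":0,"az":0,"dx":0.2,"dy":-0.7,"dz":0,"grip":0.2},{"ax":0,"ay":0,"az":0,"dx":0.2,"dy":-0.7,"dz":0,"grip":0.2},{"ax":0,"ay":0,"az":0,"dx":0.18,"dy":-0.7,"dz":0,"grip":0.2},{"ax":0,"ay":0,"az":0,"dx":0,"dy":-0.5,"dz":0,"grip":0.2},{"ax":0,"ay":0,"az":0,"dx":0,"dy":-0.3,"dz":0,"grip":0.2},{"ax":0.6,"ay":-0.18,"az":0,"dx":0,"dy":0,"dz":0,"grip":0.2},{"ax":0.6,"ay":-0.18,"az":0,"dx":0,"dy":0,"dz":0,"grip":0.2},{"ax":0.6,"ay":-0.18,"az":0,"dx":0,"dy":0,"dz":0,"grip":0.2},{"ax":0.6,"ay":-0.18,"az":0,"dx":0,"dy":0,"dz":0,"grip":0.2},{"ax":0.6,"ay":-0.18,"az":0,"dx":0,"dy":0,"dz":0,"grip":0.2},{"ax":0.6,"ay":-0.18,"az":0,"dx":0,"dy":0,"dz":0,"grip":0.2},{"ax":0.6,"ay":-0.18,"az":0,"dx":0,"dy":0,"dz":0,"grip":0.2},{"ax":0,"ay":0,"az":0,"dx":0,"dy":0,"dz":0,"grip":0.2}]'
python3 - <<'E'
from h import *
s=sensors.get_state(); Rc=R.from_rotvec(s["ee_rot"]); print(s["q"].round(2))
t=-LZ; d=Rc.apply([0,0,1]); ax=np.cross(d,t); ang=np.arctan2(np.linalg.norm(ax),d@t)
rows(R.from_rotvec(ax/np.linalg.norm(ax)*ang)*Rc,LC+LZ*.178); print(np.degrees(ang))
im,d,P=cloud("scene"); cv2.imwrite("pics/s3.png",im); np.save("s3.npy",P)
b=s["ee_pos"]-LZ*.078; print(axisfit(P,b,LZ,0,.06))
E
```

```text
time_s: 8.55
ee_pos: [0.5406, -0.1812, 0.2708]
ee_rot: [-0.451, 2.734, -0.785]
force: [-0.1, -0.7, -1.0]
gripper_width: 0.0435
finger_force: 55.0
[-0.14  0.3   0.22  2.02  0.8   0.58  1.33]
turn(8deg units) [ 0.01  0.01 -0.  ] then shift(5cm units, target axes) [0.17 0.53 0.88] shift in current axes [0.17 0.53 0.88]
0.12328648803644285
(array([ 0.56390224, -0.21843813,  0.20634739]), array([-0.33966105,  0.46734515,  0.81622232]), 605, np.float64(0.0013502427769477396))
```

View pics/s3.png

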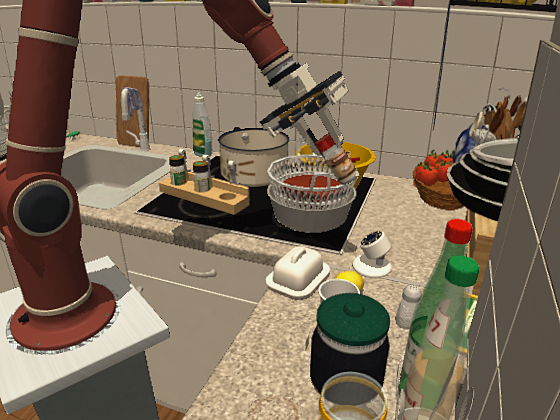

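The scene picture shows the jar tilted in the grip at (340,165), its base towards the camera head (375,248), with all bystanders in place. The fitted jar axis agrees with the lens axis, so I bring it in along that axis.

```bash
python3 -m handwheel '[{"ax":0,"ay":0,"az":0,"dx":0.04,"dy":0.13,"dz":0.22,"grip":0.2},{"ax":0,"ay":0,"az":0,"dx":0.04,"dy":0.13,"dz":0.22,"grip":0.2},{"ax":0,"ay":0,"az":0,"dx":0.04,"dy":0.13,"dz":0.22,"grip":0.2},{"ax":0,"ay":0,"az":0,"dx":0.04,"dy":0.13,"dz":0.22,"grip":0.2},{"ax":0,"ay":0,"az":0,"dx":0,"dy":0,"dz":0,"grip":0.2},{"ax":0,"ay":0,"az":0,"dx":0,"dy":0,"dz":0,"grip":0.2},{"ax":0,"ay":0,"az":0,"dx":0,"dy":0,"dz":0,"grip":0.2}]'
python3 - <<'E'
from h import *
s=sensors.get_state(); Rc=R.from_rotvec(s["ee_rot"]); print("tool z err",np.degrees(np.arccos(-LZ@Rc.apply([0,0,1]))))
for n in("scene","top"):
    im,d,P=cloud(n); cv2.imwrite(f"pics/{n}4.png",im)
    p,a,k,e=axisfit(P,s["ee_pos"]-LZ*.078,LZ,0.005,.06); q=P.reshape(-1,3); q=q[~np.isnan(q[:,0])]; t=(q-p)@a; w=np.linalg.norm(q-p-t[:,None]*a,axis=1)
    tb=np.percentile(t[(w<.024)&(t>-.03)&(t<.06)],1); b=p+tb*a
    u=b-LC; print(n,k,e,"axis",a.round(3),"ang",np.degrees(np.arccos(a@LZ)).round(1),"base",b.round(4),"along",(u@LZ).round(4),"off",(u-u@LZ*LZ).round(4))
    if n=="scene": cv2.imwrite("pics/c4.png",cv2.resize(im[110:290,280:440],None,fx=3.3,fy=3.3))
E
```

```text
time_s: 9.48
ee_pos: [0.5437, -0.1864, 0.2213]
ee_rot: [-0.442, 2.731, -0.787]
force: [0.1, -0.0, -1.1]
gripper_width: 0.0438
finger_force: 55.0
tool z err 0.1692063776738206
scene 537 0.0013399259928259554 axis [-0.333  0.464  0.821] ang 0.4 base [ 0.5664 -0.2229  0.1578] along 0.1012 off [-0.0003 -0.0035  0.0019]
  return _methods._mean(a, axis=axis, dtype=dtype,
  ret = ret.dtype.type(ret / rcount)
Traceback (most recent call last):
IndexError: index -1 is out of bounds for axis 0 with size 0
```

View pics/c4.png

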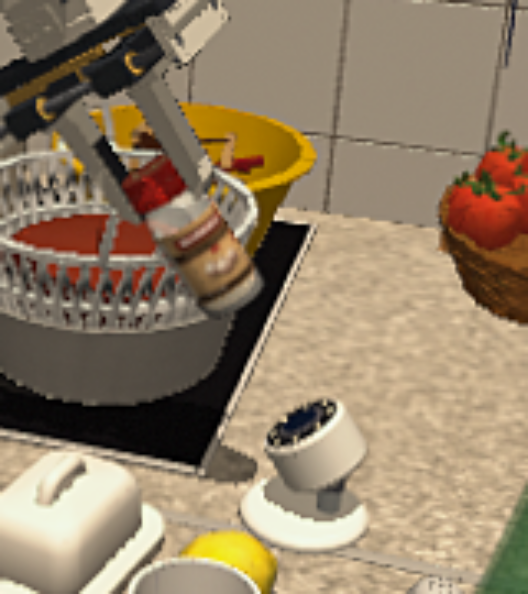

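The crop shows the jar base at (235,300), and its axis runs on to the lens ring at (305,423), in line. Measured numbers: 101 mm out, 4 mm off axis and 0.4° of tilt. The arm is steady, so I hand in.

```bash
python3 -c "
from h import *
print(abs(sensors.get_state()['joint_velocities']).max()); print(job.sign_off())"
```

```text
0.005168864750593486
the job is handed in; nothing more can be done
None
```

The red-capped jar is out of the rack and was handed in held steady with its base facing the pantry camera lens, measured about 101 mm out, about 4 mm off the axis and 0.4° off square; sign-off gave no verdict.

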